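# Pry open a switch box and trip its roller-lever limit switch

## Robot

A 6-joint arm with a two-finger parallel gripper is mounted at the origin on the work surface. World frame = base frame: x ahead of the robot, y to its left, z up, the work surface at z = 0. Lengths are in m, angles in rad, forces in N, time in s.
With the tool pointing down it reaches from about 0.325 to 0.925 m from the base axis. Payload 3.1 kg.
Tool frame: the origin (TCP) lies at the very end of the fingers, on their centre line; the grasp point (between the pads) lies bot.tcp_to_grasp behind it (bot.tcp_to_grasp is the distance from the TCP to the grasp point, in m); x points along the fingers, z is the direction in which the jaws open and shut, and the axes are right-handed (so a half turn about x gives the same grasp; the last joint's range is limited). The gripper opens to 85 mm and grips with 20 to 120 N. Pads are 22 mm wide; open, the fingers measure 114 mm over their backs; the gripper's body (76 mm by 85 mm) begins 54 mm behind the grasp point. The pads swing forward as they close: fully open they stand 13 mm farther back than shut.
Start: joints at [-1.378, 0.217, 1.613, -0, 1.311, -0.112], TCP at [0.188, -0.596, 0.231] pointing down, gripper open.
Joint ranges: [-2.75, 2.75], [-0.78, 2.1], [0.31, 2.55], [-1.13, 4.27], [0.13, 2.63], [-2.58, 2.58]. Speed limits (rad/s): [2.79, 2.79, 3.14, 3.14, 3.14, 3.14].

## Interface

Orientations are given as a unit quaternion [x, y, z, w].
In Python, from workcell import state, vision, bot, nets gives the robot as it stands. The module is installed in compiled form; this text tells all that it offers.
- The arm moves only by the tool send_rows, never from a script. Its arguments are lists of equal length, an entry for each row: "gripper": the gripper's target within -1 to 1 (shut at 1, half-way at 0, fully open at -1); "xyz": the shift along the tool's x, y, z in mm, a list of three; "rot": the turn, a rotation vector about the tool's x, y, z in degrees, a list of three. A call has 1 to 20 rows; each row is the pose to reach, as a shift and turn from the pose commanded when the call began, along the tool's axes at that moment; what a row does not reach only later rows make up. A row lasts 1/10 s, in which the tool goes at most 50 mm and 8.59 degrees, less where a joint would pass 70% of its speed; a pose out of reach is approached as far as the arm can. A call with a gripper value outside its range is refused whole. The fingers move at their own pace and stop on an object; "force" is the grip in N (left out, the last holds). Time passes only in rows, so rows that repeat a pose let the fingers close. It gives the time, the measured TCP pose, the force and the opening at its end, in the units of the state.
- state(): the state, without advancing time (a new reading comes with each control period).
- vision.camera(name): name is "scene" or "top"; returns the picture (420x560x3 uint8, red, green, blue); there is no depth.
- vision.calibration(name): a dict with "fovy" (degrees; the focal length in pixels is half the picture's height over the tangent of half this angle, whatever the lens; pixels are square), "cx", "cy" (the principal point, pixels), "extrinsics" (4x4, takes a point from world to camera coordinates). Camera axes: x right, y up, looking along -z (the intrinsics and any distortion apply to the point x, -y, -z); pixel columns grow to the right and rows downward; lengths in m; the calibration is good to about 2 mm. A picture is of the moment at which its call begins. calibration takes no time and is no camera call.
- bot.sign_off(): hands the job in, once; it reports no verdict.
Trained networks look in the newest picture that a camera, given by its name, has taken for a name from the list of things; names that differ only in an ending like _2 or _b are one class to them, and where a whole thing is asked for, a point or a joint stands for the part that bears it (a point fixed in the world has none). Each returns a list of dicts, best first, with "score" (0 to 1); they miss things now and then, are a little off and sometimes report something else, mostly with a low value. They report only what shows in the picture. A call takes as long as a camera call. They do not tell look-alikes from the thing itself.
- nets.trace(name, camera): "mask" (420x560 bool, what is visible of it) and "position" ([column, row] in pixels, amid what is visible of it).
The state is a dict: "clock": time; "joints": joint angles; "qd": joint speeds; "effort": joint torques, N m; "ee_pos": TCP position; "tcp_rot": TCP orientation; "ft_force": force on the tool from outside, world axes, zero at the start; "wrist_torque": the same for the moment, N m; "grip_width": opening from 0.0 (shut) to 1.0 (fully open).
Only numpy, scipy, OpenCV 4.12 (cv2) and the standard library are available. Lean on these libraries where they do the work, as an engineer would, in place of code of your own. Each camera call takes 0.05 s, during which the arm holds its last target. There are 200 camera calls.

## Task

Check the limit switch in the steel box on the welding bench: put the flat scraper's blade into the notch in the front of the box, lever the hinged cover up with it and swing the cover back until it stands open, then lay the scraper flat on the bench. With the scraper down, push the switch's roller lever over sideways with the bare fingers until it clicks, without driving it onto its end stop, and let it spring back upright. Leave the cover standing open, and the brush, the grinding disc and the welded test piece where they lie.

Things in the scene. Friction and masses are not known exactly. Their poses are not given: they have to be found in the camera images.
- box: grey steel box fixed to the bench, 144 (its x) x 200 (its y) x 90 mm high, walls and floor 6 mm, open on top under the cover. Origin: centre of the underside; its -x side is the front, towards the robot, z up. The cover is a steel sheet 4 mm thick that lies on the walls and sticks out 4 mm over the front.
- notch (a point): centre of the mouth of the pry notch, on the outer face of the box's front wall: an opening 70 mm wide (along the box's y) and 16 mm high, from 74 to 90 mm above the bench, closed above by the cover. It is open to the inside of the box; nothing stands within 45 mm behind it.
- cover_hinge (a point): middle of the cover's hinge line, along the box's y on the upper edge of its rear wall (72 mm behind the box's origin, 90 mm above the bench, level with the cover's underside).
- cover (a joint): angle of the cover: 0 shut, 1.57 upright, 1.9 at its stop, leaning back; opens upwards and away from the front. The hinge is stiff and holds the cover at any angle; lifting its front edge takes about 1.5 N.
- cover_plate: the cover sheet itself, 148 x 200 x 4 mm. Origin: middle of its rear edge, on the hinge line; when shut it reaches 148 mm from there along its own -x; its underside is the plane z = 0 of its own frame.
- switch: limit switch fixed to the box's floor: a cast housing 42 mm wide (its y), 38 mm high, with a shaft along its x. Origin: middle of its underside, 6 mm above the bench; it may be turned a little in the box. The lever plane lies 22 mm in front (its -x) of the origin, the shaft 24 mm above the origin (30 mm above the bench).
- roller (a point): centre of the black roller (diameter 18, 12 mm wide) at the end of the lever arm, 38 mm from the shaft; when upright it is 68 mm above the bench and under the cover. Its x axis is the shaft's direction, so it is pushed along the switch's +y or -y.
- roller_arm: the lever arm with its roller. Origin on the shaft axis; its z runs along the arm to the roller.
- lever (a joint): angle of the roller lever: 0 upright at rest, positive when the roller is pushed to the switch's +y, negative to its -y; either way will do. It clicks at 0.45 rad (roller 17 mm sideways) and meets its end stop at 0.95 rad (31 mm sideways). A spring of 0.3 N m/rad brings it back: about 4 N at the roller at the click.
- scraper_grip (a point): flat scraper lying on the bench: wooden handle 90 x 22 x 28 mm high with a flat steel blade 80 mm long, 30 mm wide, 3 mm thick, set flush with the handle's underside. The point is the handle's centre, 14 mm above the bench; its x runs along the handle to the blade, whose tip is 125 mm from the point; the blade's underside is 14 mm below the point.
- brush_mid (a point): wooden wire brush, 210 x 26 x 30 mm; the point is in the middle of its back, 22 mm up. To be left alone.
- disc: thin grinding disc, diameter 115, 5 mm thick, lying on the bench. Origin: centre of its underside. To be left alone.
- tee: welded steel T test piece, 130 x 80 mm base and an upright 73 mm high. Origin: centre of its underside. To be left alone.
Mind the look-alikes: they are no part of the job. What is shaped like the part that bears scraper_grip but blue or purple is not meant.

How it is judged:
On the way, in this order (a step that is already met when the one before it is completed fails the run):
1. the scraper is lifting the cover, which is more than 0.3 rad open (value of joint cover above 0.3 rad and contact force between scraper and cover_plate above 0.2 N), for 0.05 s.
2. with the cover open and the scraper lying on the bench, the fingers hold the roller lever past its click (0.45 rad either way) ((value of joint lever above 0.45 rad or value of joint lever below -0.45 rad) and contact force between the fingers and roller_arm above 0.3 N and value of joint cover above 1.2 rad and height (world z) of scraper_grip below 0.025 m), for 0.1 s.
At the end, for the whole second after the job is handed in: The cover stands more than 1.2 rad open, the roller lever has sprung back to within 0.1 rad of upright, and the scraper lies still on the bench (handle centre lower than 25 mm) (value of joint cover above 1.2 rad and value of joint lever between -0.1 and 0.1 rad and height (world z) of scraper_grip below 0.025 m and linear speed of scraper below 0.02 m/s); the robot touches nothing.
It fails at once if the lever is driven onto its end stop (past 0.88 rad) (value of joint lever above 0.88 rad or value of joint lever below -0.88 rad).
It fails at once if the brush, the disc or the test piece is moved more than 30 mm (distance of any of brush_mid, disc, tee from where it was at the start of the episode above 0.03 m).
It also fails if it takes over 64 s, if anything falls off the work surface, if the arm or the gripper's body presses on something with over 40 N, if the wrist force passes 120 N, or if a joint passes its speed limit or range.

## Working session

There is one attempt and no reset: what is moved stays moved. The work goes in short steps, Python scripts to look and compute and a tool call to move; the robot and the scene stay as the last step left them, time stands still between calls to the robot, and variables do not carry over. Pictures are saved under pics/ and viewed, about 8 in all and at most 12, crops included, and the job is handed in when it is done.

Besides the shell and the picture viewer there is one more tool, called as name(argument=value, ...) on one line, values as JSON. send_rows: Moves the arm, as the interface text tells. Its arguments: {"type":"object","properties":{"gripper":{"type":"array","items":{"type":"number"}},"xyz":{"type":"array","items":{"type":"array","items":{"type":"number"}}},"rot":{"type":"array","items":{"type":"array","items":{"type":"number"}}},"force":{"type":"number"}},"required":["gripper","xyz","rot"]}

```bash
mkdir -p pics; ls; python3 - <<'E'
from workcell import state, vision, bot, nets
import cv2, numpy as np
np.set_printoptions(precision=4,suppress=True)
print(state(), bot.tcp_to_grasp)
ims=[]
for c in ("scene","top"):
    im=vision.camera(c); cv2.imwrite(f"pics/{c}0.png",im[:,:,::-1]); 
    k=vision.calibration(c); print(c,k)
    for n in ("scraper_grip","box","cover_plate","brush_mid","disc","tee"):
        for d in nets.trace(n,c): print(c,n,round(d["score"],2),np.round(d["position"],1),d["mask"].sum())
E
```

```text
pics
{'clock': 0.0, 'joints': array([-1.3783,  0.2178,  1.6149,  0.0001,  1.3113, -0.1122]), 'qd': array([ 0.    , -0.0008,  0.0007, -0.0013, -0.0001,  0.0001]), 'effort': array([  0.0013, -39.6837, -30.3854,  -0.0001,   0.0097,  -0.    ]), 'ee_pos': array([ 0.1874, -0.5954,  0.2299]), 'tcp_rot': array([ 0.4189,  0.5707, -0.4177,  0.5695]), 'ft_force': array([0.4964, 0.5044, 0.015 ]), 'wrist_torque': array([ 0.0108, -0.0158,  0.0043]), 'grip_width': 0.9981253947599272} 0.0187
scene {'fovy': 45.46443655761848, 'cx': 279.92033777090626, 'cy': 216.64382729389646, 'extrinsics': array([[-0.4707,  0.8821,  0.0197,  0.274 ],
       [-0.5856, -0.329 ,  0.7408,  0.2208],
       [ 0.66  ,  0.3371,  0.6714, -1.5212],
       [ 0.    ,  0.    ,  0.    ,  1.    ]])}
scene scraper_grip 0.87 [218.7 193.6] 526
scene scraper_grip 0.79 [280.6 198.5] 606
scene scraper_grip 0.67 [237.7 147.9] 223
scene scraper_grip 0.59 [165.5 170.7] 496
scene scraper_grip 0.25 [262.1 242.3] 4877
scene box 0.75 [263.3 258.3] 8184
scene cover_plate 0.74 [259.8 242.5] 4713
scene brush_mid 0.6 [426.9 261.1] 825
scene disc 0.94 [386.9 349.3] 2244
scene tee 0.87 [141.4 238.8] 1812
top {'fovy': 43.61105146166039, 'cx': 281.25711336089853, 'cy': 218.93216835889265, 'extrinsics': array([[-0.0243, -0.9997, -0.0036, -0.0681],
       [ 0.998 , -0.0244,  0.0591, -0.473 ],
       [-0.0592, -0.0022,  0.9982, -1.2898],
       [ 0.    ,  0.    ,  0.    ,  1.    ]])}
top scraper_grip 0.91 [353.6 225.4] 759
top scraper_grip 0.89 [428.1 232.2] 745
top scraper_grip 0.74 [393.1 323.2] 691
top scraper_grip 0.55 [288.9 273.8] 619
top cover_plate 0.69 [261.2 161.9] 5400
top cover_plate 0.52 [135.8 145.4] 1509
top brush_mid 0.68 [131.5 249. ] 1022
top disc 0.83 [136.  147.2] 1573
top tee 0.71 [378.2 134.6] 1753
```

```bash
python3 - <<'E'
import cv2,numpy as np
a=cv2.imread("pics/scene0.png");b=cv2.imread("pics/top0.png")
cv2.imwrite("pics/top_big.png",cv2.resize(b[60:360,80:480],(800,600),interpolation=cv2.INTER_CUBIC))
cv2.imwrite("pics/scene_big.png",cv2.resize(a[100:400,100:500],(800,600),interpolation=cv2.INTER_CUBIC))
E
```

```text
(no output)
```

View pics/top_big.png

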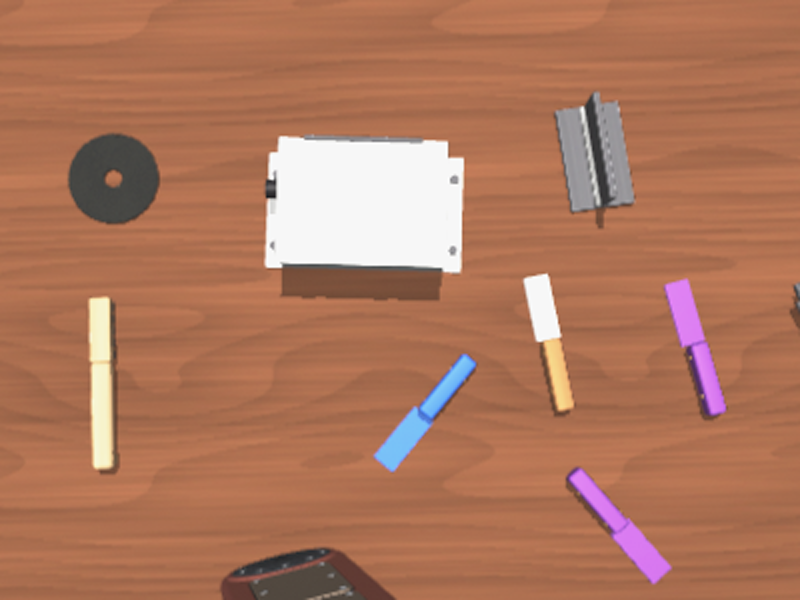

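View pics/scene_big.png

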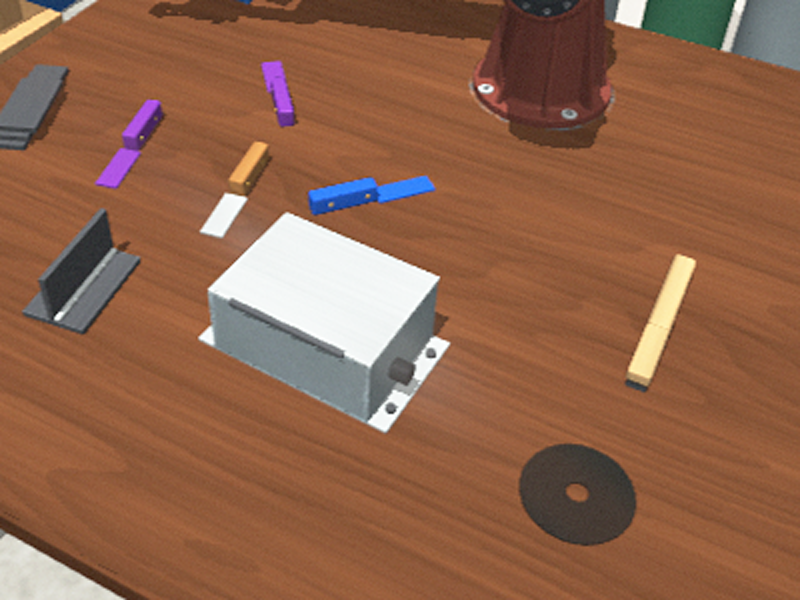

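The top view shows the box at (261,165), with the grinding disc and brush on its left and the test piece at (378,135). There are four scraper-shaped objects:
- (354,225): wooden handle and steel blade
- (289,274): blue
- (428,232): purple
- (393,323): purple

Only the one at (354,225) fits the description. I'll confirm it in a crop while fitting the poses.

```bash
cat > h.py <<'E'
from workcell import state, vision, bot, nets
import cv2, numpy as np
from scipy.optimize import minimize
from scipy.spatial.transform import Rotation as R
np.set_printoptions(precision=4,suppress=True)
CAL={c:vision.calibration(c) for c in("scene","top")}
def proj(c,P):
    k=CAL[c];E=k["extrinsics"];f=210/np.tan(np.radians(k["fovy"]/2))
    p=np.atleast_2d(P)@E[:3,:3].T+E[:3,3]
    return np.c_[k["cx"]+f*p[:,0]/-p[:,2],k["cy"]+f*p[:,1]/p[:,2]]
def unproj(c,uv,z):
    k=CAL[c];E=k["extrinsics"];f=210/np.tan(np.radians(k["fovy"]/2))
    d=E[:3,:3].T@np.array([(uv[0]-k["cx"])/f,-(uv[1]-k["cy"])/f,-1]);o=-E[:3,:3].T@E[:3,3]
    return o+d*(z-o[2])/d[2]
def cub(x0,x1,y0,y1,z0,z1): return np.array([[x,y,z] for x in(x0,x1) for y in(y0,y1) for z in(z0,z1)])
SCR=[cub(-.045,.045,-.011,.011,-.014,.014),cub(.045,.125,-.015,.015,-.014,-.011)]
def rend(c,parts,T,Rm):
    m=np.zeros((420*4,560*4),np.uint8)
    for p in parts:
        h=cv2.convexHull((proj(c,p@Rm.T+T)*4+1.5).round().astype(np.int32)); cv2.fillConvexPoly(m,h,1)
    return cv2.resize(m*255,(560,420),interpolation=cv2.INTER_AREA)/255.
def fit(parts,masks,z,x0):
    def cost(v):
        Rm=R.from_euler("z",v[2]).as_matrix();s=0
        for c,m in masks.items():
            r=rend(c,parts,np.array([v[0],v[1],z]),Rm);s+=1-np.minimum(r,m).sum()/np.maximum(r,m).sum()
        return s
    best=None
    for _ in range(2):
        r=minimize(cost,x0,method="Nelder-Mead",options=dict(initial_simplex=np.array(x0)+np.array([[0,0,0],[.02,0,0],[0,.02,0],[0,0,.2]]),xatol=1e-4,fatol=1e-4));x0=r.x
    return r.x,r.fun
def near(name,c,uv):
    L=nets.trace(name,c); return min(L,key=lambda d:np.hypot(*(np.array(d["position"])-uv)))["mask"]
E
python3 - <<'E'
from h import *
a=vision.camera("top");b=vision.camera("scene")
cv2.imwrite("pics/conf.png",np.hstack([cv2.resize(a[190:280,310:400],(400,400),interpolation=cv2.INTER_CUBIC),cv2.resize(b[150:240,180:270],(400,400),interpolation=cv2.INTER_CUBIC)])[:,:,::-1])
mt,ms=near("scraper_grip","top",(354,225)),near("scraper_grip","scene",(218.7,193.6))
p=unproj("top",(358,243),.014);q=unproj("top",(350,212),0)
x0=[p[0],p[1],np.arctan2(*(q-p)[[1,0]])]
for M in ({"top":mt,"scene":ms},{"top":mt},{"scene":ms}): print("scr",fit(SCR,M,.014,x0),x0)
ct,cs=near("cover_plate","top",(261,162)),near("cover_plate","scene",(260,242))
CP=[cub(-.076,.072,-.1,.1,.09,.094)]
p=unproj("top",(261,162),.094)
for M in ({"top":ct,"scene":cs},{"top":ct},{"scene":cs}): print("box",fit(CP,M,0,[p[0],p[1],0.]))
for n,uv in (("brush_mid",(131,249)),("disc",(136,147)),("tee",(378,135))): print(n,unproj("top",uv,.01))
E
```

```text
scr (array([ 0.3991, -0.2686,  0.1676]), np.float64(0.21169223657494662)) [np.float64(0.4068681509388591), np.float64(-0.2680705105318031), np.float64(0.19548967400327058)]
scr (array([ 0.3989, -0.2687,  0.1639]), np.float64(0.066747165761052)) [np.float64(0.4068681509388591), np.float64(-0.2680705105318031), np.float64(0.19548967400327058)]
scr (array([ 0.3965, -0.2704,  0.1906]), np.float64(0.1373694853174957)) [np.float64(0.4068681509388591), np.float64(-0.2680705105318031), np.float64(0.19548967400327058)]
box (array([ 0.6087, -0.0354, -0.0516]), np.float64(0.06268321454873393))
box (array([ 0.6094, -0.0349, -0.0484]), np.float64(0.026289446512736125))
box (array([ 0.6076, -0.0351, -0.0505]), np.float64(0.03268245152644744))
brush_mid [0.4057 0.2955 0.01  ]
disc [0.6615 0.2811 0.01  ]
tee [ 0.6767 -0.3278  0.01  ]
```

View pics/conf.png

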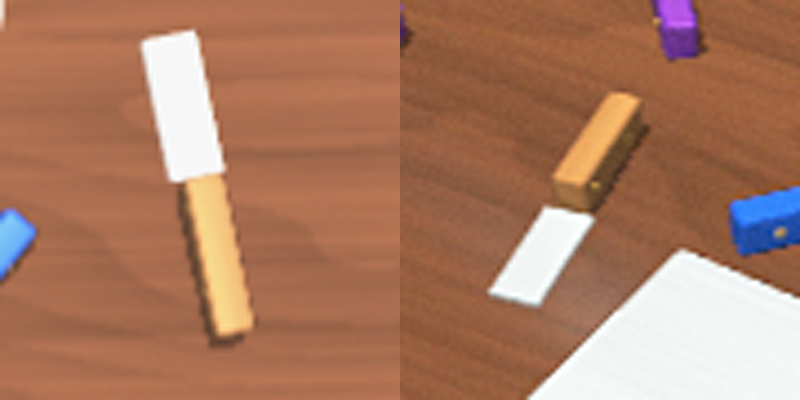

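The crop confirms it: the target has a brown wooden handle and a grey steel blade, at top (354,225). Next I'll plan the approach.

```bash
cat >> h.py <<'E'
def down(yaw):  # tool x down, tool z = jaw axis across a handle of this yaw; picks the half turn nearest to now
    Rn=R.from_quat(state()["tcp_rot"]).as_matrix();c=[]
    for s in(1,-1):
        z=s*np.array([-np.sin(yaw),np.cos(yaw),0]);x=np.array([0,0,-1.]);c.append(np.c_[x,np.cross(z,x),z])
    return min(c,key=lambda m:R.from_matrix(Rn.T@m).magnitude())
def rel(T,Rm=None):
    s=state();Rn=R.from_quat(s["tcp_rot"]).as_matrix()
    print("xyz mm",(Rn.T@(np.array(T)-s["ee_pos"])*1000).round(1),"rot deg",(R.from_matrix(Rn.T@(Rn if Rm is None else Rm)).as_rotvec(degrees=True)).round(1))
E
python3 - <<'E'
from h import *
print(R.from_quat(state()["tcp_rot"]).as_matrix())
rel([.409,-.267,.12],down(.167)); rel([.409,-.267,.004],down(.167))
E
```

```text
[[ 0.      0.9539  0.3001]
 [ 0.      0.3001 -0.9539]
 [-1.      0.     -0.    ]]
xyz mm [ 111.3  310.  -247.6] rot deg [ 7.9 -0.  -0. ]
xyz mm [ 227.3  310.  -247.6] rot deg [ 7.9 -0.  -0. ]
```

send_rows(gripper=[-1,-1,-1,-1,-1,-1,-1,-1,-1,-1,-1,-1,-1,-1], xyz=[[10,40,-32],[20,80,-64],[35,120,-96],[50,160,-128],[65,200,-160],[80,240,-192],[95,280,-224],[105,300,-240],[111,310,-248],[111,310,-248],[111,310,-248],[111,310,-248],[111,310,-248],[111,310,-248]], rot=[[1,0,0],[2,0,0],[3,0,0],[4,0,0],[5,0,0],[6,0,0],[7,0,0],[8,0,0],[8,0,0],[8,0,0],[8,0,0],[8,0,0],[8,0,0],[8,0,0]], force=90)

```text
clock: 2.4
ee_pos: [0.4087, -0.2679, 0.1209]
tcp_rot: [0.458, 0.539, -0.458, 0.539]
ft_force: [-0.8, -0.5, 0.0]
grip_width: 1.0
```

```bash
python3 - <<'E'
from h import *
b=vision.camera("scene");cv2.imwrite("pics/pre.png",cv2.resize(b[80:280,130:400],(800,592),interpolation=cv2.INTER_CUBIC)[:,:,::-1])
print(state()["clock"],state()["ee_pos"],proj("scene",[.399,-.269,.028]),proj("scene",state()["ee_pos"]))
rel([.409,-.267,.004],down(.167))
E
```

```text
2.45 [ 0.4087 -0.2677  0.1207] [[223.1766 180.3024]] [[219.4504 153.4157]]
xyz mm [116.7   0.4  -0.7] rot deg [-0.2  0.  -0. ]
```

View pics/pre.png

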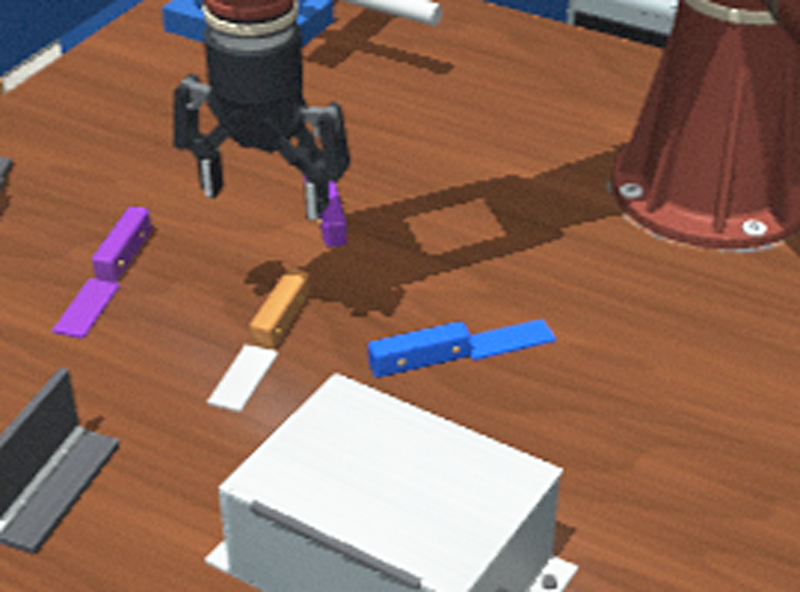

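The open fingers straddle the handle (handle at scene ~(223,185)). I'll descend, grip and lift.

send_rows(gripper=[-1,-1,-1,-1,-1,1,1,1,1,1,1,1,1,1,1], xyz=[[40,0,0],[80,0,0],[105,0,0],[116,0,-1],[116,0,-1],[116,0,-1],[116,0,-1],[116,0,-1],[116,0,-1],[116,0,-1],[116,0,-1],[95,0,-1],[60,0,-1],[20,0,-1],[20,0,-1]], rot=[[0,0,0],[0,0,0],[0,0,0],[0,0,0],[0,0,0],[0,0,0],[0,0,0],[0,0,0],[0,0,0],[0,0,0],[0,0,0],[0,0,0],[0,0,0],[0,0,0],[0,0,0]], force=90)

```text
clock: 3.95
ee_pos: [0.4123, -0.2686, 0.1058]
tcp_rot: [0.457, 0.535, -0.457, 0.544]
ft_force: [0.5, -0.5, 0.1]
grip_width: 0.236
```

```bash
python3 - <<'E'
from h import *
s=state();print(s["clock"],s["ee_pos"],s["grip_width"]*85,s["ft_force"])
b=vision.camera("scene");a=vision.camera("top")
cv2.imwrite("pics/lift.png",np.hstack([cv2.resize(b[60:260,130:330],(400,400)),cv2.resize(a[150:350,260:460],(400,400))])[:,:,::-1])
# expected tip if rigid at grasp as measured
g=s["ee_pos"]+[0,0,.0]; dz=s["ee_pos"][2]-.004
u=np.array([np.cos(.167),np.sin(.167),0])
tip=np.array([.399,-.269,dz])+u*.125
print(tip,proj("scene",tip),proj("top",tip))
E
```

```text
3.95 [ 0.4123 -0.2686  0.1058] 20.054776061168596 [ 0.4843 -0.4761  0.0828]
[ 0.5223 -0.2482  0.1018] [[200.5339 186.3436]] [[353.1957 192.9656]]
```

View pics/lift.png

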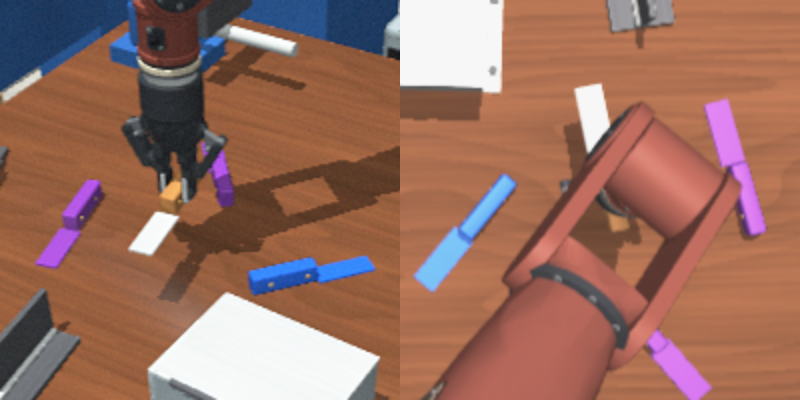

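The scraper is held and level. Tip at top (354,193) and scene (201,185), within 1–2 px of the rigid-grip prediction. Next, the pose in front of the notch.

```bash
python3 - <<'E'
from h import *
rel([.380,-.0239,.0845],down(-.05)); 
print(R.from_quat(state()["tcp_rot"]).as_matrix())
E
```

```text
xyz mm [  16.2   11.1 -243.5] rot deg [12.3  0.1 -0.1]
[[ 0.0014  0.9864  0.1644]
 [-0.0012  0.1644 -0.9864]
 [-1.      0.0012  0.0014]]
```

send_rows(gripper=[1,1,1,1,1,1,1,1,1,1,1,1], xyz=[[0,-5,-20],[0,-5,-55],[0,-5,-90],[0,0,-125],[5,5,-160],[8,8,-195],[12,11,-225],[16,11,-240],[16,11,-244],[16,11,-244],[16,11,-244],[16,11,-244]], rot=[[1,0,0],[2,0,0],[4,0,0],[6,0,0],[8,0,0],[10,0,0],[11.5,0,0],[12.3,0,0],[12.3,0,0],[12.3,0,0],[12.3,0,0],[12.3,0,0]])

```text
clock: 5.25
ee_pos: [0.3797, -0.0239, 0.0843]
tcp_rot: [-0.512, -0.487, 0.513, -0.487]
ft_force: [-0.0, 0.1, -0.6]
grip_width: 0.242
```

```bash
python3 - <<'E'
from h import *
s=state();print(s["clock"],s["ee_pos"],s["grip_width"]*85,s["ft_force"])
b=vision.camera("scene");a=vision.camera("top")
cv2.imwrite("pics/prein.png",np.hstack([cv2.resize(b[110:270,170:330],(400,400)),cv2.resize(a[120:280,180:340],(400,400))])[:,:,::-1])
u=np.array([np.cos(.05),-np.sin(.05),0]);tip=s["ee_pos"]+u*.115;tip[2]-=.004
print(tip,proj("top",tip))
rel(np.array([.5368,-.0316,.0845])-.079*u,down(-.05))
E
```

```text
5.25 [ 0.3797 -0.0239  0.0843] 20.61146432841407 [-0.0189  0.1033 -0.6321]
[ 0.4946 -0.0297  0.0803] [[259.7694 207.901 ]]
xyz mm [-0.  78.2 -0.2] rot deg [-0.  0. -0.]
```

View pics/prein.png

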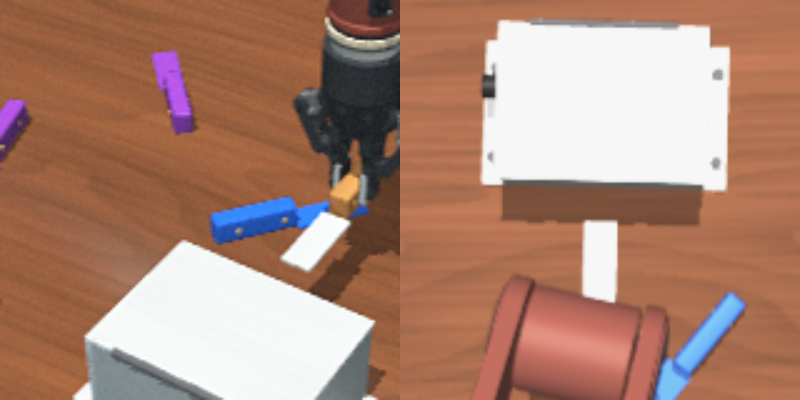

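The blade tip is at top (260,208), as predicted, and lined up with the middle of the front wall. Inserting.

send_rows(gripper=[1,1,1,1,1,1,1,1], xyz=[[0,25,0],[0,37,0],[0,47,0],[0,57,0],[0,67,0],[0,78,0],[0,78,0],[0,78,0]], rot=[[0,0,0],[0,0,0],[0,0,0],[0,0,0],[0,0,0],[0,0,0],[0,0,0],[0,0,0]])

```text
clock: 6.15
ee_pos: [0.4572, -0.0269, 0.0842]
tcp_rot: [-0.512, -0.488, 0.512, -0.487]
ft_force: [-0.1, 0.1, -2.2]
grip_width: 0.238
```

send_rows(gripper=[1,1,1,1,1,1,1,1,1], xyz=[[-6,0,0],[-17,0,0],[-28,2,0],[-39,5,0],[-49,9,0],[-59,13,0],[-68,19,0],[-68,19,0],[-68,19,0]], rot=[[0,0,0],[0,0,0],[0,0,0],[0,0,0],[0,0,0],[0,0,0],[0,0,0],[0,0,0],[0,0,0]])

```text
clock: 7.05
ee_pos: [0.4777, -0.0282, 0.1532]
tcp_rot: [0.513, 0.487, -0.512, 0.488]
ft_force: [0.0, -0.1, -0.3]
grip_width: 0.236
```

```bash
python3 - <<'E'
from h import *
s=state();print(s["clock"],s["ee_pos"],s["grip_width"]*85,s["ft_force"])
b=vision.camera("scene");a=vision.camera("top")
cv2.imwrite("pics/lev.png",np.hstack([cv2.resize(b[110:310,170:370],(400,400)),cv2.resize(a[100:300,160:360],(400,400))])[:,:,::-1])
E
```

```text
7.05 [ 0.4777 -0.0282  0.1532] 20.05570123742389 [ 0.0117 -0.0858 -0.2898]
```

View pics/lev.png

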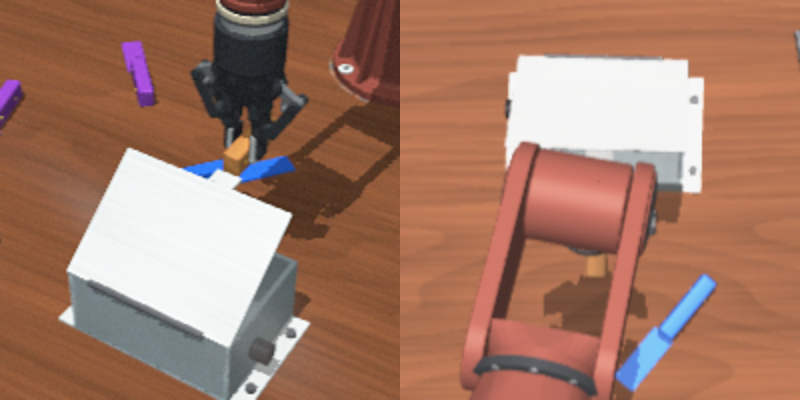

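The cover is about 0.6 rad open with the blade under it. Continuing along the arc to about 1.7 rad.

send_rows(gripper=[1,1,1,1,1,1,1,1,1,1,1,1,1,1], xyz=[[-9,7,0],[-17,14,0],[-24,22,0],[-30,31,0],[-35,40,0],[-40,50,0],[-43,61,0],[-46,71,0],[-47,82,0],[-47,93,0],[-47,100,0],[-46,105,0],[-46,105,0],[-46,105,0]], rot=[[0,0,0],[0,0,0],[0,0,0],[0,0,0],[0,0,0],[0,0,0],[0,0,0],[0,0,0],[0,0,0],[0,0,0],[0,0,0],[0,0,0],[0,0,0],[0,0,0]])

```text
clock: 8.55
ee_pos: [0.5813, -0.0331, 0.1981]
tcp_rot: [0.512, 0.487, -0.512, 0.487]
ft_force: [-0.5, 0.3, -1.7]
grip_width: 0.235
```

```bash
python3 - <<'E'
from h import *
s=state();print(s["clock"],s["ee_pos"],s["grip_width"]*85,s["ft_force"])
b=vision.camera("scene");a=vision.camera("top")
cv2.imwrite("pics/open.png",np.hstack([cv2.resize(b[70:270,170:370],(400,400)),cv2.resize(a[80:280,160:360],(400,400))])[:,:,::-1])
E
```

```text
8.55 [ 0.5813 -0.0331  0.1981] 19.984136298103518 [-0.5423  0.3074 -1.6641]
```

View pics/open.png

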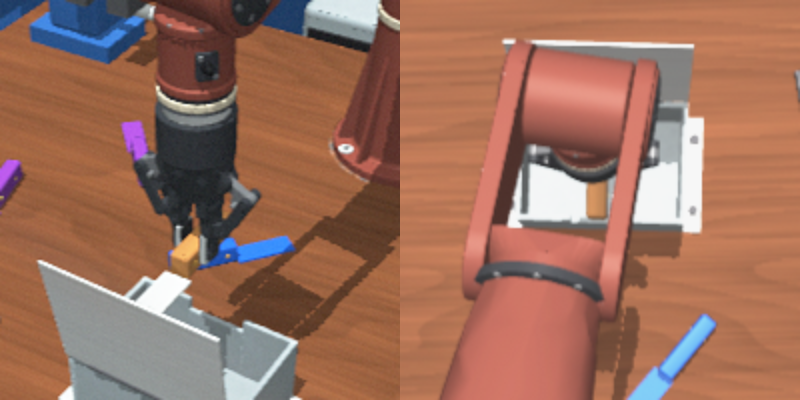

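The cover stands past upright, and the front wall's notch shows at scene ~(290,230). I'll retreat and put the scraper back at its own spot.

send_rows(gripper=[1,1,1,1,1,1,1,1,1,1,1,1,1,1,1,1], xyz=[[0,-30,0],[0,-70,10],[0,-110,30],[0,-140,60],[20,-155,95],[40,-160,130],[60,-160,165],[80,-160,200],[100,-160,225],[120,-160,240],[140,-160,242],[160,-160,242],[172,-160,242],[180,-160,242],[180,-160,242],[180,-160,242]], rot=[[0,0,0],[0,0,0],[-1,0,0],[-2,0,0],[-4,0,0],[-6,0,0],[-8,0,0],[-10,0,0],[-12,0,0],[-12.4,0,0],[-12.4,0,0],[-12.4,0,0],[-12.4,0,0],[-12.4,0,0],[-12.4,0,0],[-12.4,0,0]])

```text
clock: 10.25
ee_pos: [0.41, -0.2671, 0.0189]
tcp_rot: [0.456, 0.54, -0.456, 0.54]
ft_force: [-0.3, -0.1, -0.6]
grip_width: 0.241
```

```bash
python3 - <<'E'
from h import *
s=state();print(s["clock"],s["ee_pos"],s["grip_width"]*85,s["ft_force"])
rel([.409,-.267,.005],down(.167))
a=vision.camera("top")
cv2.imwrite("pics/box.png",np.hstack([cv2.resize(a[80:240,180:340],(600,600),interpolation=cv2.INTER_CUBIC)])[:,:,::-1])
for n in("roller","switch","roller_arm","lever","cover_plate"):
    for d in nets.trace(n,"top"):
        if d["score"]>.2: print(n,d["score"],d["position"],d["mask"].sum(),[unproj("top",d["position"],z) for z in(.044,.068)])
E
```

```text
10.25 [ 0.41   -0.2671  0.0189] 20.483103001949964 [-0.3435 -0.0951 -0.5567]
xyz mm [13.9 -0.9 -0.3] rot deg [ 0.   0.1 -0. ]
roller 0.49 [268.6, 159.1] 35 [array([ 0.6165, -0.0523,  0.044 ]), array([ 0.6123, -0.0529,  0.068 ])]
switch 0.75 [266.7, 154.9] 352 [array([ 0.627 , -0.0479,  0.044 ]), array([ 0.6226, -0.0486,  0.068 ])]
cover_plate 0.81 [258.7, 114.4] 2655 [array([ 0.7278, -0.0305,  0.044 ]), array([ 0.7215, -0.0315,  0.068 ])]
cover_plate 0.23 [260.1, 146.4] 8620 [array([ 0.6484, -0.0322,  0.044 ]), array([ 0.6436, -0.0332,  0.068 ])]
```

View pics/box.png

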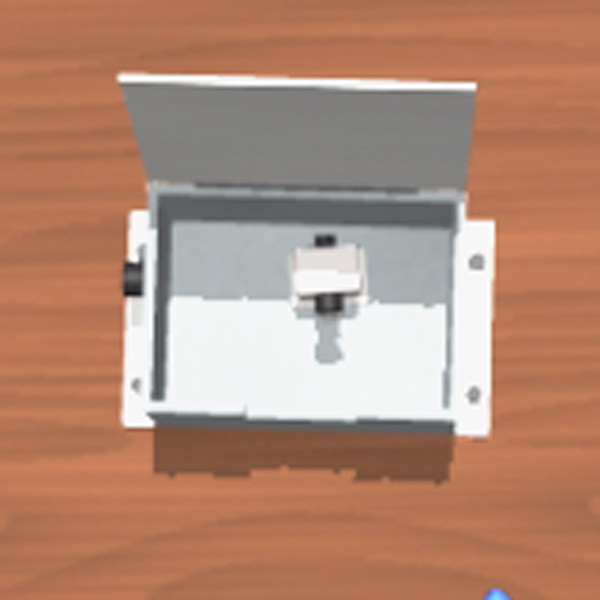

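The open box shows the switch with its upright roller at top (268,160); the cover stands behind it. Now setting the scraper down.

send_rows(gripper=[1,1,1,1,-1,-1,-1,-1,-1,-1,-1,-1,-1], xyz=[[6,-1,0],[11,-1,0],[14,-1,0],[14,-1,0],[14,-1,0],[14,-1,0],[14,-1,0],[14,-1,0],[-10,-1,0],[-50,-1,0],[-90,-1,0],[-120,-1,0],[-120,-1,0]], rot=[[0,0,0],[0,0,0],[0,0,0],[0,0,0],[0,0,0],[0,0,0],[0,0,0],[0,0,0],[0,0,0],[0,0,0],[0,0,0],[0,0,0],[0,0,0]])

```text
clock: 11.85
ee_pos: [0.4117, -0.2699, 0.1436]
tcp_rot: [0.456, 0.536, -0.457, 0.544]
ft_force: [0.3, -0.2, -0.4]
grip_width: 1.0
```

```bash
python3 - <<'E'
from h import *
s=state();print(s["clock"],s["ee_pos"],s["grip_width"]*85,s["ft_force"])
a=vision.camera("top");b=vision.camera("scene")
for c,uv in(("top",(354,225)),("scene",(218.7,193.6))):
    m=near("scraper_grip",c,uv);print(c,m.sum(),fit(SCR,{c:m},.014,[.399,-.269,.167]))
for n in("roller","switch","roller_arm"):
    for d in nets.trace(n,"scene")+[0]+nets.trace(n,"top"):
        if d: print(n,d["score"],d["position"],d["mask"].sum())
print(proj("top",[.607,-.051,.068]),proj("scene",[.607,-.051,.068]))
cv2.imwrite("pics/rol.png",np.hstack([cv2.resize(b[180:320,190:330],(560,560),interpolation=cv2.INTER_CUBIC)])[:,:,::-1])
E
```

```text
11.85 [ 0.4117 -0.2699  0.1436] 84.96034758177863 [ 0.2747 -0.1687 -0.4324]
top 554 (array([ 0.3982, -0.2699,  0.1646]), np.float64(0.34788050332630527))
scene 446 (array([ 0.3906, -0.2731,  0.1844]), np.float64(0.27449587094296146))
roller 0.38 [267.4, 159.7] 31
switch 0.81 [268.1, 152.3] 358
roller_arm 0.71 [256.4, 255.3] 8712
roller_arm 0.51 [268.6, 161.6] 46
roller_arm 0.2 [268.0, 151.0] 344
[[267.8657 161.3267]] [[254.5162 247.616 ]]
```

View pics/rol.png

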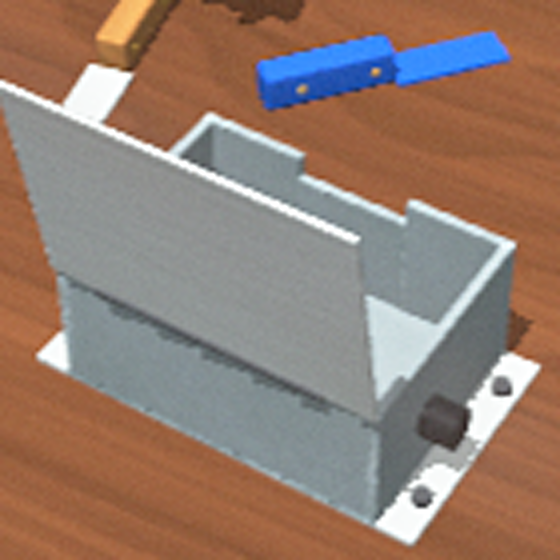

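The scraper lies flat by the box again. The scene view can't see the roller behind the cover, so I take it from the top view as about (0.608, -0.051). I'll close the fingers and go to its +y side.

```bash
python3 - <<'E'
from h import *
rel([.608,-.009,.150],down(-.05)); print(R.from_quat(state()["tcp_rot"]).as_matrix())
E
```

```text
xyz mm [ -12.7  240.1 -220.8] rot deg [12.4 -0.1  0.1]
[[-0.0015  0.9861  0.1661]
 [ 0.0014  0.1661 -0.9861]
 [-1.     -0.0013 -0.0016]]
```

send_rows(gripper=[1,1,1,1,1,1,1,1,1,1,1,1,1,1], xyz=[[-10,30,-25],[-13,60,-55],[-13,90,-85],[-13,120,-115],[-13,150,-145],[-13,180,-170],[-13,205,-190],[-13,225,-207],[-13,236,-217],[-13,240,-220],[-13,240,-220],[-13,240,-220],[-13,240,-220],[-13,240,-220]], rot=[[1,0,0],[3,0,0],[5,0,0],[7,0,0],[9,0,0],[11,0,0],[12.4,0,0],[12.4,0,0],[12.4,0,0],[12.4,0,0],[12.4,0,0],[12.4,0,0],[12.4,0,0],[12.4,0,0]])

```text
clock: 13.75
ee_pos: [0.6081, -0.0111, 0.1513]
tcp_rot: [-0.512, -0.487, 0.513, -0.487]
ft_force: [0.3, -0.2, -0.5]
grip_width: 0.0
```

```bash
python3 - <<'E'
from h import *
s=state();print(s["clock"],s["ee_pos"],s["grip_width"]*85,s["ft_force"])
rel([.608,-.009,.052],down(-.05))
b=vision.camera("scene");a=vision.camera("top")
print(proj("scene",s["ee_pos"]),proj("scene",[.608,-.051,.068]))
cv2.imwrite("pics/above.png",np.hstack([cv2.resize(b[130:290,190:350],(400,400),interpolation=cv2.INTER_CUBIC),cv2.resize(a[80:240,180:340],(400,400),interpolation=cv2.INTER_CUBIC)])[:,:,::-1])
E
```

```text
13.75 [ 0.6081 -0.0111  0.1513] 0.024961938671173776 [ 0.3061 -0.1694 -0.4698]
xyz mm [99.3 -0.1 -2.1] rot deg [-0.  0.  0.]
[[270.5779 226.1988]] [[254.2847 247.9036]]
```

View pics/above.png

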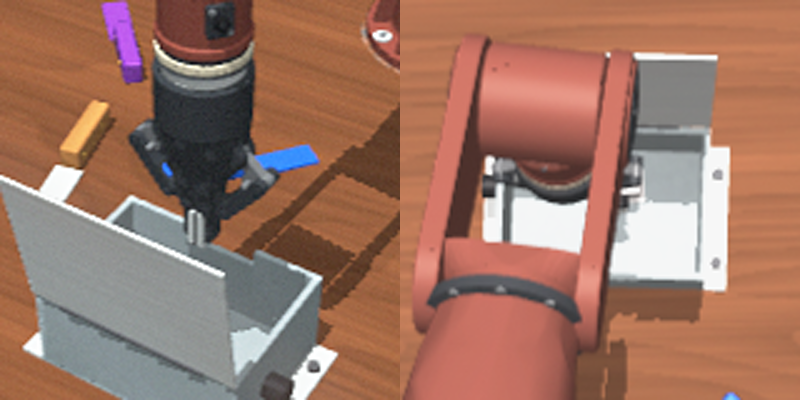

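The fingers are closed and hang inside the box outline on the +y side of the roller. Descending beside it, then stepping towards -y with the force watched.

send_rows(gripper=[1,1,1,1,1,1,1,1], xyz=[[25,0,-2],[50,0,-2],[70,0,-2],[85,0,-2],[95,0,-2],[99,0,-2],[99,0,-2],[99,0,-2]], rot=[[0,0,0],[0,0,0],[0,0,0],[0,0,0],[0,0,0],[0,0,0],[0,0,0],[0,0,0]])

```text
clock: 14.65
ee_pos: [0.6096, -0.0084, 0.0533]
tcp_rot: [0.513, 0.487, -0.512, 0.488]
ft_force: [0.2, 0.8, 0.7]
grip_width: -0.002
```

send_rows(gripper=[1,1,1,1,1,1], xyz=[[0,0,6],[0,0,12],[0,0,18],[0,0,22],[0,0,22],[0,0,22]], rot=[[0,0,0],[0,0,0],[0,0,0],[0,0,0],[0,0,0],[0,0,0]])

```text
clock: 15.25
ee_pos: [0.6077, -0.0303, 0.0525]
tcp_rot: [0.513, 0.487, -0.512, 0.487]
ft_force: [0.7, 0.4, -0.4]
grip_width: -0.003
```

send_rows(gripper=[1,1,1,1,1], xyz=[[0,0,3],[0,0,6],[0,0,8],[0,0,8],[0,0,8]], rot=[[0,0,0],[0,0,0],[0,0,0],[0,0,0],[0,0,0]])

```text
clock: 15.75
ee_pos: [0.6074, -0.0381, 0.0523]
tcp_rot: [0.512, 0.487, -0.512, 0.488]
ft_force: [2.0, 2.2, -0.9]
grip_width: 0.001
```

```bash
python3 - <<'E'
from h import *
F=[]
for i in range(4):
    b=vision.camera("scene");s=state();F.append(s["ft_force"])
print(s["ee_pos"],np.array(F))
E
```

```text
[ 0.6073 -0.038   0.0523] [[ 0.6868  2.6332 -0.3365]
 [ 2.1912  2.9594 -0.9799]
 [ 1.5683  2.2637 -0.4346]
 [ 2.5709  2.3657 -0.2576]]
```

The force of about 2.3 N implies roughly 10.5 mm of deflection, which agrees with the predicted contact at y = -0.0275. Two more steps to about 21 mm.

send_rows(gripper=[1,1,1,1,1,1], xyz=[[0,0,3],[0,0,5],[0,0,7],[0,0,9],[0,0,9],[0,0,9]], rot=[[0,0,0],[0,0,0],[0,0,0],[0,0,0],[0,0,0],[0,0,0]])

```text
clock: 16.55
ee_pos: [0.6057, -0.0464, 0.0515]
tcp_rot: [-0.512, -0.488, 0.512, -0.486]
ft_force: [0.9, 5.9, -1.9]
grip_width: -0.004
```

```bash
python3 - <<'E'
from h import *
F=[]
for i in range(6):
    b=vision.camera("top");s=state();F.append(s["ft_force"])
print(s["clock"],s["ee_pos"],np.mean(F,0),np.std(F,0))
for n in("roller","roller_arm"):
    for d in nets.trace(n,"top"): print(n,d["score"],d["position"],d["mask"].sum())
E
```

```text
16.85 [ 0.6057 -0.0464  0.0515] [ 1.6964  5.6297 -1.8994] [0.1581 0.4872 0.327 ]
roller 0.71 [354.9, 229.2] 768
```

Both force (about 0.56 rad) and position (about 0.52 rad) put it past the click. I'll go 2 mm further for margin and hold.

send_rows(gripper=[1,1,1,1,1], xyz=[[0,0,1],[0,0,2],[0,0,2],[0,0,2],[0,0,2]], rot=[[0,0,0],[0,0,0],[0,0,0],[0,0,0],[0,0,0]])

```text
clock: 17.45
ee_pos: [0.6053, -0.0481, 0.0514]
tcp_rot: [-0.512, -0.489, 0.513, -0.486]
ft_force: [0.6, 5.9, -1.8]
grip_width: 0.001
```

```bash
python3 - <<'E'
from h import *
F=[]
for i in range(3):
    b=vision.camera("top");s=state();F.append(s["ft_force"])
print(s["clock"],s["ee_pos"],np.mean(F,0))
E
```

```text
17.6 [ 0.6053 -0.0481  0.0513] [ 1.5815  5.8828 -1.4816]
```

Held at about 0.57 rad. Releasing back towards +y, then up and clear.

send_rows(gripper=[1,1,1,1,1,1,1,1,1,1,1,1,1,1,1,1,1], xyz=[[0,0,-6],[0,0,-13],[0,0,-20],[0,0,-28],[0,0,-38],[-5,0,-38],[-30,0,-38],[-65,0,-38],[-100,0,-38],[-130,-10,-38],[-150,-50,-38],[-150,-90,-38],[-150,-130,-38],[-150,-170,-38],[-150,-200,-38],[-150,-200,-38],[-150,-200,-38]], rot=[[0,0,0],[0,0,0],[0,0,0],[0,0,0],[0,0,0],[0,0,0],[0,0,0],[0,0,0],[0,0,0],[0,0,0],[0,0,0],[0,0,0],[0,0,0],[0,0,0],[0,0,0],[0,0,0],[0,0,0]])

```text
clock: 19.3
ee_pos: [0.4091, -0.0016, 0.203]
tcp_rot: [0.513, 0.487, -0.512, 0.488]
ft_force: [-0.4, 0.5, 1.0]
grip_width: 0.003
```

```bash
python3 - <<'E'
from h import *
s=state();print(s["clock"],s["ee_pos"],s["ft_force"])
b=vision.camera("scene");a=vision.camera("top")
cv2.imwrite("pics/end.png",np.hstack([cv2.resize(b[130:330,170:370],(400,400),interpolation=cv2.INTER_CUBIC),cv2.resize(a[80:280,180:380],(400,400),interpolation=cv2.INTER_CUBIC)])[:,:,::-1])
for n in("roller","roller_arm","brush_mid","disc","tee"):
    for d in nets.trace(n,"top"):print(n,d["score"],d["position"],d["mask"].sum())
m=near("scraper_grip","top",(354,225));print(m.sum(),fit(SCR,{"top":m},.014,[.399,-.269,.167]))
E
```

```text
19.3 [ 0.4091 -0.0016  0.203 ] [-0.423   0.5312  1.0309]
roller 0.55 [260.3, 145.1] 8482
roller_arm 0.4 [268.4, 159.6] 58
roller_arm 0.39 [267.6, 151.8] 340
brush_mid 0.86 [133.3, 248.4] 991
brush_mid 0.41 [265.3, 151.5] 323
disc 0.71 [131.5, 146.2] 1558
disc 0.54 [257.7, 115.1] 2671
tee 0.59 [379.1, 137.1] 1711
770 (array([ 0.3991, -0.2703,  0.1706]), np.float64(0.06271587784616262))
```

View pics/end.png

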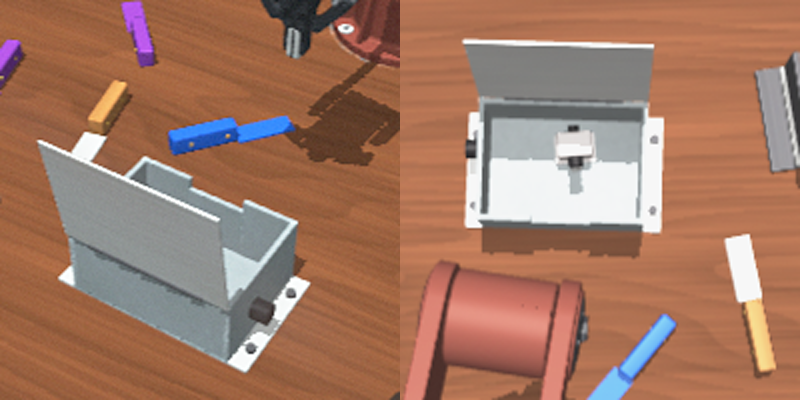

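Everything looks right: the cover is standing, the roller is upright at top (268,160) and the scraper is flat. Handing in.

```bash
python3 -c "
from workcell import bot
print(bot.sign_off())"
```

```text
the job is handed in; nothing more can be done
None
```

The job is done and handed in after about 19 s of robot time; the hand-in gives no verdict.

- **Cover:** I gripped the wooden-handled scraper, put its blade into the notch and levered the cover up. I then swung it past upright to about 1.7 rad by the commanded path.
- **Scraper:** it lies flat, back within about 2 mm of where it started, by the top-view fit.
- **Switch lever:** I pushed the roller towards -y with the closed fingers and held it at about 0.57 rad. Force (about 5.6 N) and finger travel gave angles within about 0.05 rad of each other. That is past the 0.45 rad click and short of the end stop. Neither camera could see the lever under the gripper, so that angle is worked out, not seen.
- **Last checks:** the final pictures show the cover standing open, the roller back upright at the same pixel as before, and the gripper clear of everything.
- **Brush, disc and test piece:** the arm never went near any of them. The network placed the brush and test piece within about 3 pixels of their first positions, and the disc 4.5 pixels (about 10 mm) off. I put the disc's shift down to measurement noise, since its first two detections already differed slightly.

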